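# Press the wide cupboard's touch latch and swing its door open

## Task

Of the two small handleless cupboards on the bench, open the wider one: with the fingertips, push its door in near the free edge until the touch latch lets go, take the hand away so that the spring sets the door ajar by itself, then push the door from behind with the outside of the fingers until it stands wide open, about square to the cupboard's front. Be gentle, grip and lift nothing, leave the narrow cupboard shut and the loose bolt, wooden block and pipe end where they stand.

Things in the scene. Friction and masses are not known exactly. Their poses are not given: they have to be found in the camera images.
- wide_cupboard: Wider cupboard, fixed: plywood box with one plain grey door without a handle, 140 mm deep with the door, 170 wide (y), 150 high. Origin: centre of its underside; local -x is its front (towards the robot), +y its left, z up. Closed door: front face at local x = -70 mm, back at -58; carcass front edge at -50. A tin stands inside. It may stand left or right of the other.
- wide_door (a joint): Door angle, rad: 0 latched shut, negative pressed in (stop -0.041, 7 mm), 1.57 square, 1.7 stop. Hinge on its left (+y), free edge right. Pressed in 2 mm at the free edge (2 to 3 N there) the latch lets go; hand withdrawn, a spring plunger sets it ajar at about 0.4 in a second. Beyond that it stays where left (light friction). Once released it does not latch again: pushed shut, it springs ajar.
- wide_press (a point): Point on the front face of the wide door where to press: 18 mm from the free edge, 30 mm below the top (z = 120 mm). It moves with the door.
- wide_hinge (a point): Top of the wide door's vertical hinge line (z = 150 mm), at the door's back face, left side. The door reaches 168 mm from it, is 12 mm thick and spans z = 6 to 150 mm. At heights above 50 mm nothing stands between the opened door and the cupboard.
- narrow_cupboard: The narrower cupboard, fixed to the bench: same build, depth (140 mm) and height (150 mm), but 100 mm wide. Origin and axes as for the wide one. To be left shut.
- narrow_door (a joint): Opening angle of the narrow door in rad, 0 closed on its own touch latch; hinged on its right (-y) side. Pressing it would release it.
- steel_bolt: Bystander: loose hexagon bolt standing on its head between the two cupboards, 24 x 27 x 80 mm high; origin centre of its underside.
- wooden_block: Bystander: loose wooden block 45 x 90 x 32 mm lying in front to the right; origin centre of its underside.
- pipe_end: Bystander: loose rusty pipe end, 42 mm across, 58 mm high, standing in front to the left; origin centre of its underside.

How it is judged:
By the outcome, as a careful person would: the job done as asked, in the order asked, and still so for the second after the job is handed in, with the robot touching nothing.
It also fails if it takes over 54 s, if anything falls off the work surface, if the arm or the gripper's body presses on something with over 40 N, if the wrist force passes 120 N, or if a joint passes its speed limit or range.

## Robot

A 6-joint arm with a two-finger parallel gripper is mounted at the origin on a cart in front of the work surface, level with it; the furniture and walls round the work are solid. World frame = base frame: x ahead of the robot, y to its left, z up, the work surface at z = 0. Lengths are in m, angles in rad, forces in N, time in s.
With the tool pointing down it reaches from about 0.275 to 0.75 m from the base axis. Payload 10.2 kg.
Tool frame: the origin (TCP) lies midway between the tips of the shut fingers; the grasp point (between the pads) lies 19 mm behind it; y points along the fingers, x is the direction in which the jaws open and shut, and the axes are right-handed (so a half turn about y gives the same grasp; the last joint's range is limited). The gripper opens to 85 mm and grips with 20 to 120 N. Pads are 22 mm wide; open, the fingers measure 114 mm over their backs; the gripper's body (76 mm by 85 mm) begins 54 mm behind the grasp point. The pads swing forward as they close: fully open they stand 13 mm farther back than shut.
Start: joints at [-1.37, 0.313, 1.498, -0, 1.331, -0.223], TCP at [0.216, -0.479, 0.231] pointing down, gripper open.
Joint ranges: [-2.94, 2.94], [-0.97, 2.17], [0.19, 2.56], [-1.23, 4.37], [0.02, 3.11], [-2.88, 2.88]. Speed limits (rad/s): [2.39, 2.39, 3.01, 3.14, 3.14, 3.14].

## Interface

Orientations are given as a unit quaternion [x, y, z, w].
In Python, from station import telemetry, read_camera, calibration, r, cut_out, pinpoint gives the robot as it stands. The module is installed in compiled form; this text tells all that it offers.
- The arm moves only by the shell command python3 -m crank 'ROWS'. ROWS is text: rows parted by semicolons, each of 5 numbers parted by spaces: the shift along the tool's x, y, z in mm, then the turn about the tool's y in rad, then the closure, from 0 (fully open) to 1 (shut). In form: x y z twist fingers; .... A call has exactly 8 rows; each row is the pose to reach, as a shift and turn from the pose commanded when the call began, along the tool's axes at that moment; what a row does not reach only later rows make up. A row lasts 1/12 s, in which the tool goes at most 41.7 mm and 7.16 degrees, less where a joint would pass 70% of its speed; a pose out of reach is approached as far as the arm can. A call with a gripper value outside its range is refused whole. The fingers move at their own pace and stop on an object; the grip force is fixed at half the most. Time passes only in rows, so rows that repeat a pose let the fingers close, or fill a call up. It gives the time, the measured TCP pose, the force and the opening at its end, in the units of the state.
- telemetry.get_obs(): the state, without advancing time (a new reading comes with each control period).
- read_camera(name): name is "scene" or "side" or "wrist"; returns (picture, depth): 400x640x3 uint8, blue, green, red; 400x640 float32, m along the optical axis (not along the pixel's ray), 0 where there is no reading.
- calibration(name): a dict with "fx", "fy", "cx", "cy" (pixels), "R" (3x3) and "t" (3): a world point X has camera coordinates R X + t; the wrist camera has in their place "tool_from_camera" (4x4, takes a point from camera to tool coordinates, whose origin is the TCP and whose axes are the tool frame's). Camera axes: x right, y down, z forward; pixel columns grow to the right and rows downward; lengths in m; the calibration is good to about 2 mm. The wrist camera is an equidistant fisheye: a pixel r from the principal point sees the ray r / f radians off the axis. A picture is of the moment at which its call begins: read the wrist's pose just before it. calibration takes no time and is no camera call.
- r.job_done(): hands the job in, once; it reports no verdict.
Trained networks look in the newest picture that a camera, given by its name, has taken for a name from the list of things; names that differ only in an ending like _2 or _b are one class to them, and where a whole thing is asked for, a point or a joint stands for the part that bears it (a point fixed in the world has none). Each returns a list of dicts, best first, with "score" (0 to 1); they miss things now and then, are a little off and sometimes report something else, mostly with a low value. They report only what shows in the picture. A call takes as long as a camera call.
- cut_out(camera, target): "pixels" (400x640 bool, what is visible of it) and "rect" ([left, top, right, bottom] in pixels, round what is visible of it).
- pinpoint(camera, target): "location" ([row, column] in pixels: a listed point, or the origin of a listed thing).
The state is a dict: "t": time; "joint_positions": joint angles; "joint_vel": joint speeds; "tau": joint torques, N m; "eef_pos": TCP position; "tool_rot": TCP orientation; "ft_force": force on the tool from outside, world axes, zero at the start; "torque": the same for the moment, N m; "opening": opening from 0.0 (shut) to 1.0 (fully open).
Only numpy, scipy, OpenCV 4.12 (cv2) and the standard library are available. Lean on these libraries where they do the work, as an engineer would, in place of code of your own. Each camera call takes 0.05 s, during which the arm holds its last target.

## Working session

There is one attempt and no reset: what is moved stays moved. The work goes in short steps, Python scripts to look and compute and a shell command to move; the robot and the scene stay as the last step left them, time stands still between calls to the robot, and variables do not carry over. Pictures are saved under pics/ and viewed, and the job is handed in when it is done.

```bash
mkdir -p pics; ls; cat > h.py <<'E'
import numpy as np, cv2
from scipy.spatial.transform import Rotation as Ro
from station import telemetry, read_camera, calibration, r, cut_out, pinpoint
def unproj(cam,u,v,d):
    c=calibration(cam); R=np.array(c["R"]);t=np.array(c["t"])
    p=np.stack([(u-c["cx"])/c["fx"]*d,(v-c["cy"])/c["fy"]*d,d],-1)
    return (p-t)@R
def proj(cam,X):
    c=calibration(cam); p=np.array(c["R"])@np.array(X)+np.array(c["t"])
    return p[0]/p[2]*c["fx"]+c["cx"],p[1]/p[2]*c["fy"]+c["cy"]
def cloud(cam,d,mask=None):
    v,u=np.nonzero((d>0) if mask is None else (d>0)&mask)
    return unproj(cam,u.astype(float),v.astype(float),d[v,u].astype(float))
def st():
    o=telemetry.get_obs(); print({k:np.round(o[k],4).tolist() for k in("t","joint_positions","eef_pos","tool_rot","ft_force","opening")}); print(np.round(Ro.from_quat(o["tool_rot"]).as_matrix(),3)); return o
E
python3 - <<'E'
from h import *
st()
for c in("scene","side"):
    im,d=read_camera(c); cv2.imwrite(f"pics/{c}0.png",im); np.savez(f"{c}0.npz",im=im,d=d)
    for n in("wide_cupboard","narrow_cupboard","steel_bolt","wooden_block","pipe_end"):
        for q in cut_out(c,n)[:2]:
            P=cloud(c,d,q["pixels"]); print(c,n,round(q["score"],2),q["rect"],np.round(np.percentile(P,[2,50,98],axis=0),3).tolist() if len(P) else None)
    for n in("wide_press","wide_hinge","wide_cupboard"):
        for q in pinpoint(c,n)[:2]:
            v,u=q["location"]; print(c,n,round(q["score"],2),v,u,unproj(c,u,v,float(d[int(v),int(u)])).round(3))
E
```

```text
pics
{'t': 0.0, 'joint_positions': [-1.3704, 0.3135, 1.4984, 0.0, 1.331, -0.2234], 'eef_pos': [0.2158, -0.4783, 0.2307], 'tool_rot': [-0.5936, 0.384, -0.3834, 0.5943], 'ft_force': [-0.0304, -0.5742, 0.2771], 'opening': 0.9992}
[[ 0.411 -0.     0.912]
 [-0.912  0.001  0.411]
 [-0.001 -1.     0.   ]]
scene wide_cupboard 0.55 [306.3, 129.0, 368.4, 198.2] [[0.579, -0.272, 0.014], [0.621, -0.162, 0.132], [0.717, -0.106, 0.153]]
scene narrow_cupboard 0.69 [228.4, 187.3, 284.6, 251.1] [[0.541, 0.134, 0.014], [0.579, 0.196, 0.137], [0.679, 0.231, 0.153]]
scene steel_bolt 0.41 [296.0, 190.3, 302.2, 209.5] [[0.619, -0.01, 0.007], [0.626, -0.001, 0.032], [0.635, 0.005, 0.081]]
scene wooden_block 0.77 [411.9, 182.6, 426.2, 207.5] [[0.349, -0.375, 0.002], [0.377, -0.328, 0.03], [0.419, -0.299, 0.037]]
scene pipe_end 0.84 [235.9, 295.4, 258.0, 319.8] [[0.381, 0.351, -0.002], [0.398, 0.37, 0.036], [0.424, 0.39, 0.06]]
scene wide_press 0.72 151.2 362.8 [ 0.585 -0.256  0.137]
scene wide_hinge 0.88 165.3 330.8 [ 0.597 -0.119  0.146]
scene wide_cupboard 0.57 177.6 337.6 [ 0.575 -0.132  0.098]
side wide
[... 193 characters left out ...]
[0.549, 0.182, 0.148], [0.68, 0.227, 0.159]]
side steel_bolt 0.47 [370.9, 190.7, 437.0, 235.0] [[0.578, -0.281, 0.015], [0.585, -0.2, 0.089], [0.594, -0.119, 0.154]]
side steel_bolt 0.41 [334.9, 193.2, 341.4, 220.6] [[0.618, -0.016, 0.007], [0.626, -0.008, 0.042], [0.653, 0.003, 0.085]]
side wooden_block 0.58 [433.6, 270.8, 468.1, 301.0] [[0.349, -0.382, 0.008], [0.385, -0.343, 0.034], [0.435, -0.305, 0.039]]
side pipe_end 0.65 [185.4, 222.8, 202.4, 254.3] [[0.38, 0.345, 0.004], [0.391, 0.362, 0.042], [0.424, 0.384, 0.063]]
side wide_press 0.75 201.9 427.4 [ 0.594 -0.266  0.128]
side wide_hinge 0.77 189.6 372.8 [ 0.793 -0.097  0.006]
side wide_cupboard 0.97 220.1 396.4 [ 0.591 -0.187  0.051]
```

```bash
python3 - <<'E'
from h import *
a=[cv2.resize(np.load(f"{c}0.npz")["im"][90:340,150:550],(800,500),interpolation=cv2.INTER_CUBIC) for c in("scene","side")]
cv2.imwrite("pics/a0.png",a[0]);cv2.imwrite("pics/a1.png",a[1])
for c in("scene","side"):
    D=np.load(f"{c}0.npz"); d=D["d"]; P=cloud(c,d)
    for nm,lo,hi in(("wide",(.5,-.33,.03),(.66,-.06,.14)),("narrow",(.48,.09,.03),(.62,.26,.14))):
        Q=P[((P>lo)&(P<hi)).all(1)]
        # RANSAC vertical line x=a+b y
        best=None
        rng=np.random.default_rng(0)
        for _ in range(500):
            i,j=rng.choice(len(Q),2,False)
            if abs(Q[i,1]-Q[j,1])<.04: continue
            b=(Q[i,0]-Q[j,0])/(Q[i,1]-Q[j,1]); s=Q[i,0]-b*Q[i,1]
            m=abs(Q[:,0]-s-b*Q[:,1])<.004
            if best is None or m.sum()>best.sum(): best=m
        b,s=np.polyfit(Q[best,1],Q[best,0],1)
        T=P[(P[:,2]>.143)&(P[:,2]<.16)&(P[:,0]>.5)&(P[:,0]<.78)&(P[:,1]>lo[1])&(P[:,1]<hi[1])]
        print(c,nm,len(Q),best.sum(),"slope",b.round(4),"x0",s.round(4),"yrange",np.percentile(Q[best,1],[1,99]).round(3),"topminAreaRect",cv2.minAreaRect((T[:,:2]*1000).astype(np.float32)))
E
```

```text
scene wide 1137 727 slope -0.0625 x0 0.5724 yrange [-0.28  -0.114] topminAreaRect ((654.2770385742188, -193.58424377441406), (145.91905212402344, 176.66961669921875), 4.909201622009277)
scene narrow 887 630 slope 0.053 x0 0.5344 yrange [0.135 0.231] topminAreaRect ((612.948974609375, 179.12179565429688), (102.9664306640625, 145.8675537109375), 87.45341491699219)
side wide 1828 1613 slope -0.0633 x0 0.5725 yrange [-0.283 -0.119] topminAreaRect ((652.618896484375, -197.97030639648438), (150.95596313476562, 170.2459716796875), 3.6069154739379883)
side narrow 773 686 slope 0.0487 x0 0.5358 yrange [0.134 0.227] topminAreaRect ((613.494873046875, 176.55062866210938), (100.94872283935547, 147.13478088378906), 88.33120727539062)
```

View pics/a0.png

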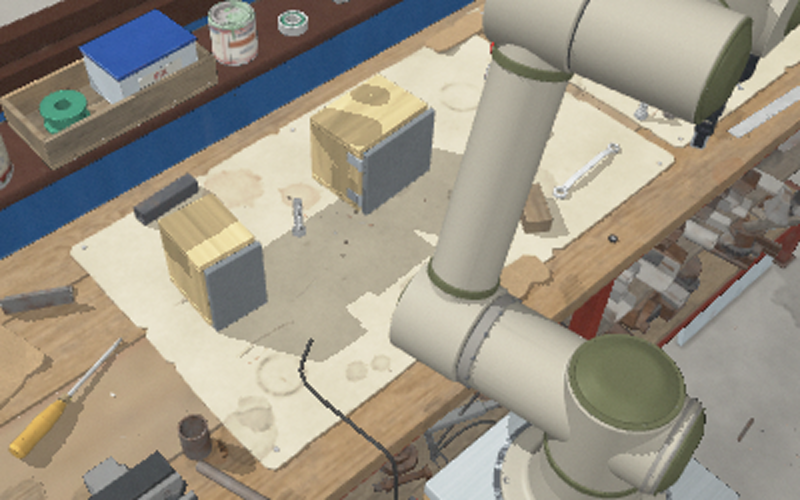

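View pics/a1.png

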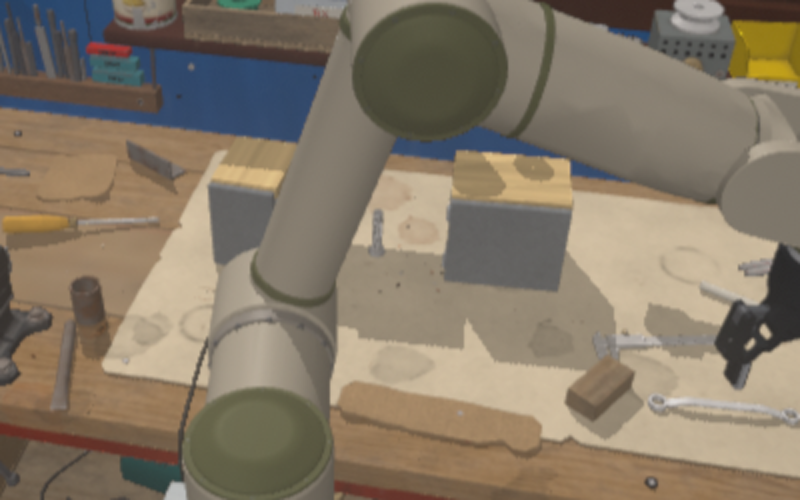

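```bash
cat >> h.py <<'E'
O=np.array([.6545,-.1955]); PSI=.063
def loc2w(p): 
    c,s=np.cos(PSI),np.sin(PSI); return O+np.array([c*p[0]-s*p[1],s*p[0]+c*p[1]])
def w2loc(p):
    c,s=np.cos(PSI),np.sin(PSI); d=np.array(p)[:2]-O; return np.array([c*d[0]+s*d[1],-s*d[0]+c*d[1]])
def shift(target_loc,z,xang_loc=None,o=None):
    "mm shift in tool axes & twist to reach local pos (m), height, tool-x angle in cupboard frame (deg)"
    o=o or telemetry.get_obs(); R=Ro.from_quat(o["tool_rot"]).as_matrix()
    w=np.r_[loc2w(target_loc),z]; s=R.T@(w-np.array(o["eef_pos"]))*1000
    a=np.degrees(np.arctan2(R[1,0],R[0,0])-PSI)
    tw=0 if xang_loc is None else -np.radians(xang_loc-a)
    return np.r_[s.round(1),np.round(tw,3)]
def where():
    o=telemetry.get_obs();R=Ro.from_quat(o["tool_rot"]).as_matrix()
    print("t",round(o["t"],2),"loc mm",(w2loc(o["eef_pos"])*1000).round(1),"z",round(o["eef_pos"][2]*1000,1),"xang_loc",np.degrees(np.arctan2(R[1,0],R[0,0])-PSI).round(2),"F",np.round(o["ft_force"],2),"open",round(o["opening"],3),"Ry",R[:,1].round(3))
E
python3 -m crank '-5 0 25 0.04 1;-11 0 60 0.09 1;-17 0 95 0.14 1;-23 0 130 0.19 1;-29 0 165 0.24 1;-35 0 200 0.29 1;-41 0 235 0.33 1;-46 0 265 0.36 1'; python3 - <<'E'
from h import *
where(); print(shift((-.121,-.066),.115,-90))
E
```

```text
t: 1.57
eef_pos: [0.4402, -0.3261, 0.2314]
tool_rot: [-0.515, 0.484, -0.484, 0.515]
ft_force: [0.5, -0.8, 0.8]
opening: -0.0
t 1.57 loc mm [-222.1 -116.8] z 231.4 xang_loc -90.03 F [ 0.48 -0.82  0.76] open -0.0 Ry [ 0. -0. -1.]
[-5.090e+01  1.164e+02  1.011e+02 -1.000e-03]
```

```bash
python3 -m crank '-9 5 20 0 1;-18 15 40 0 1;-27 35 60 0 1;-36 60 80 0 1;-46 85 95 0 1;-50 105 100 0 1;-51 116 101 0 1;-51 116 101 0 1'; python3 - <<'E'
from h import *
where()
for c in("scene","side","wrist"):
    im,d=read_camera(c); np.savez(f"{c}1.npz",im=im,d=d)
    if c!="wrist": im=cv2.resize(im[90:340,250:550],(600,500),interpolation=cv2.INTER_CUBIC)
    cv2.imwrite(f"pics/{c}1.png",im)
    for q in pinpoint(c,"wide_press")[:1]: print(c,q)
    if c=="scene" or c=="side":
        P=cloud(c,d); Q=P[((P>(.5,-.33,.02))&(P<(.66,-.06,.15))).all(1)]
        m=abs(Q[:,0]-.5724+.063*Q[:,1])<.006
        L=np.array([w2loc(p) for p in Q[m]]); print(c,m.sum(),np.median(L[:,0]),np.percentile(L[:,1],[1,99]))
E
```

```text
t: 2.23
eef_pos: [0.5353, -0.2695, 0.1129]
tool_rot: [0.516, -0.485, 0.482, -0.516]
ft_force: [-0.5, -0.2, -0.4]
opening: -0.0
t 2.23 loc mm [-123.7  -66.3] z 112.9 xang_loc -89.92 F [-0.48 -0.24 -0.43] open -0.0 Ry [-0.004  0.003 -1.   ]
scene 182 -0.06955815173002255 [0.05759422 0.08705565]
side {'location': [205.0, 429.4], 'score': 0.76}
side 1831 -0.06956348107739624 [-0.08151203  0.08119408]
wrist {'location': [162.4, 315.3], 'score': 0.78}
```

View pics/side1.png

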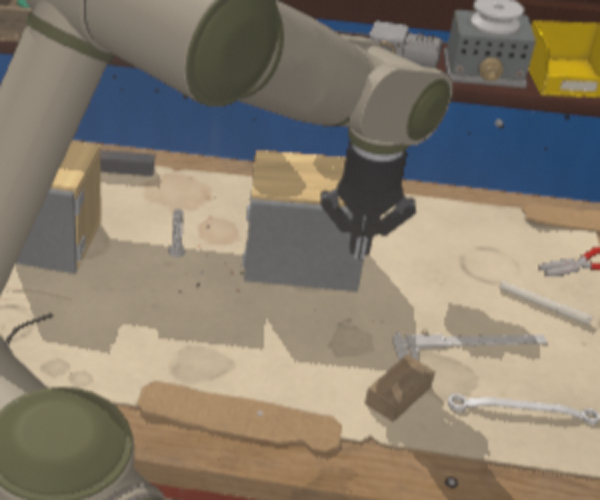

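View pics/wrist1.png

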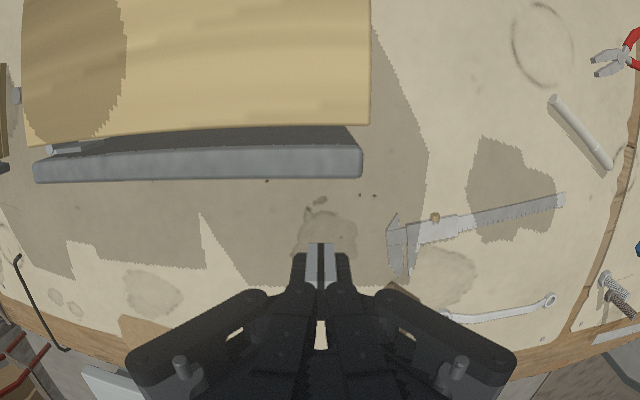

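View pics/scene1.png

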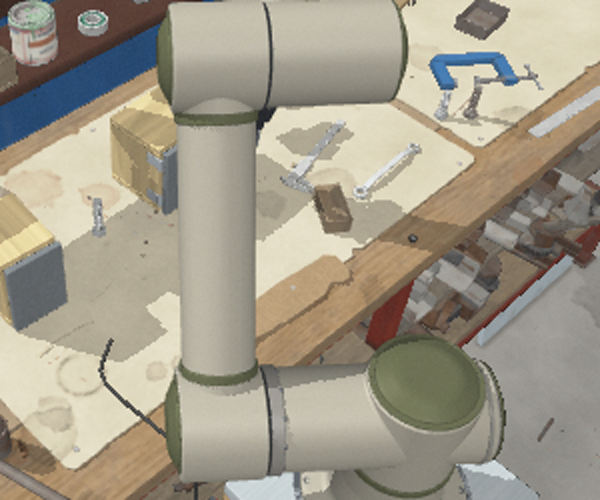

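```bash
python3 - <<'E'
from h import *
D=np.load("wrist1.npz"); d=D["d"]; c=calibration("wrist"); T=np.array(c["tool_from_camera"])
v,u=np.mgrid[0:400,0:640]; a=(u-c["cx"])/c["fx"]; b=(v-c["cy"])/c["fy"]; th=np.hypot(a,b)
s=np.tan(th)/np.maximum(th,1e-9)
P=np.stack([a*s*d,b*s*d,d],-1)@T[:3,:3].T+T[:3,3]
P*=1000; print(T.round(3))
ok=(d>0)&(abs(P[...,0])<80)&(abs(P[...,2])<60)&(P[...,1]<15)&(th<1.4)
Q=P[ok]
for y in range(-110,15,8):
    q=Q[(Q[:,1]>=y)&(Q[:,1]<y+8)]
    if len(q)>5: print(y,len(q),"x",np.percentile(q[:,0],[1,99]).round(),"z",np.percentile(q[:,2],[1,99]).round())
# door front
o=telemetry.get_obs(); R=Ro.from_quat(o["tool_rot"]).as_matrix(); W=(P/1000)@R.T+np.array(o["eef_pos"])
L=(W[...,:2]-O)@np.array([[np.cos(PSI),-np.sin(PSI)],[np.sin(PSI),np.cos(PSI)]])
top=(d>0)&(abs(W[...,2]-.150)<.006)&(abs(L[...,0])<.12)&(abs(L[...,1])<.12)
print(np.percentile(L[top],[1,99],axis=0)); dr=top&(L[...,0]<-.053); print(dr.sum(),np.percentile(L[dr],[2,98],axis=0))
fr=(d>0)&(W[...,2]>.03)&(W[...,2]<.135)&(L[...,0]>-.09)&(L[...,0]<-.05)&(abs(L[...,1])<.1); print(fr.sum(),np.percentile(L[fr],[2,50,98],axis=0))
E
```

```text
[[ 1.     0.    -0.002  0.001]
 [ 0.002 -0.328  0.945 -0.142]
 [-0.    -0.945 -0.328  0.084]
 [ 0.     0.     0.     1.   ]]
-102 3029 x [-51.  52.] z [ 3. 20.]
-94 8370 x [-58.  60.] z [-1. 19.]
-86 5924 x [-57.  58.] z [-1. 17.]
-78 5463 x [-51.  53.] z [-11.  17.]
-70 3562 x [-45.  47.] z [-11.  17.]
-62 4227 x [-38.  40.] z [-10.  12.]
-54 2629 x [-34.  35.] z [-10.  13.]
-46 996 x [-27.  29.] z [-8. 13.]
-38 5239 x [-79.  15.] z [-7. 60.]
-30 582 x [-13.  14.] z [ 5. 52.]
-22 539 x [-13.  14.] z [ 5. 11.]
-14 399 x [-12.  14.] z [ 5. 11.]
-6 78 x [-9.  8.] z [ 6. 11.]
[[-0.11271764 -0.08471671]
 [ 0.01452932  0.07903777]]
10444 [[-0.11639455 -0.08165692]
 [-0.059307    0.07252383]]
4511 [[-0.0597399  -0.08067983]
 [-0.05934969 -0.01346814]
 [-0.0556502   0.08137285]]
```

```bash
python3 -m crank '0 0 5 0 1;0 0 12 0 1;0 0 20 0 1;0 0 26 0 1;0 0 31 0 1;0 0 34 0 1;0 0 35 0 1;0 0 35 0 1'; python3 - <<'E'
from h import *
where()
E
```

```text
t: 3.2
eef_pos: [0.5712, -0.268, 0.1151]
tool_rot: [0.516, -0.484, 0.484, -0.516]
ft_force: [0.5, -0.1, 1.0]
opening: 0.002
t 3.2 loc mm [-87.7 -67.1] z 115.1 xang_loc -89.94 F [ 0.47 -0.12  0.97] open 0.002 Ry [-0.  0. -1.]
```

```bash
python3 -m crank '0 0 1 0 1;0 0 2 0 1;0 0 3 0 1;0 0 4 0 1;0 0 5 0 1;0 0 6 0 1;0 0 6 0 1;0 0 6 0 1'; python3 - <<'E'
from h import *
where()
E
```

```text
t: 3.87
eef_pos: [0.577, -0.2677, 0.1153]
tool_rot: [-0.516, 0.484, -0.484, 0.516]
ft_force: [-0.3, -0.6, 0.4]
opening: 0.0
t 3.87 loc mm [-81.9 -67.2] z 115.3 xang_loc -89.95 F [-0.29 -0.64  0.36] open 0.0 Ry [ 0.  0. -1.]
```

```bash
python3 -m crank '0 0 0.5 0 1;0 0 1 0 1;0 0 1.5 0 1;0 0 2 0 1;0 0 2.5 0 1;0 0 3 0 1;0 0 3 0 1;0 0 3 0 1'; python3 - <<'E'
from h import *
where()
E
```

```text
t: 4.53
eef_pos: [0.58, -0.2677, 0.1153]
tool_rot: [0.516, -0.484, 0.484, -0.516]
ft_force: [-1.9, -1.2, -0.7]
opening: -0.005
t 4.53 loc mm [-78.9 -67.4] z 115.3 xang_loc -89.96 F [-1.93 -1.24 -0.71] open -0.005 Ry [ 0. -0. -1.]
```

```bash
python3 -m crank '0 0 0.5 0 1;0 0 1 0 1;0 0 1.5 0 1;0 0 2 0 1;0 0 2 0 1;0 0 2 0 1;0 0 2 0 1;0 0 2 0 1'; python3 - <<'E'
from h import *
where()
E
```

```text
t: 5.2
eef_pos: [0.582, -0.2674, 0.1153]
tool_rot: [-0.516, 0.484, -0.484, 0.516]
ft_force: [-1.5, -1.8, 0.1]
opening: 0.001
t 5.2 loc mm [-76.9 -67.1] z 115.3 xang_loc -89.95 F [-1.54 -1.77  0.13] open 0.001 Ry [ 0.  0. -1.]
```

```bash
python3 -m crank '0 0 0.5 0 1;0 0 1 0 1;0 0 1 0 1;0 0 1 0 1;0 0 1 0 1;0 0 1 0 1;0 0 1 0 1;0 0 1 0 1'; python3 - <<'E'
from h import *
where()
im,d=read_camera("side"); cv2.imwrite("pics/s2.png",cv2.resize(im[140:260,350:470],(600,600),interpolation=cv2.INTER_CUBIC)); where()
E
```

```text
t: 5.87
eef_pos: [0.583, -0.2673, 0.1153]
tool_rot: [-0.516, 0.484, -0.484, 0.516]
ft_force: [-0.1, -2.3, -0.5]
opening: 0.002
t 5.87 loc mm [-75.9 -67.2] z 115.3 xang_loc -89.95 F [-0.05 -2.26 -0.45] open 0.002 Ry [-0.  0. -1.]
t 5.92 loc mm [-75.9 -67.1] z 115.3 xang_loc -89.95 F [-1.66 -2.85 -0.96] open 0.0 Ry [-0.  0. -1.]
```

View pics/s2.png

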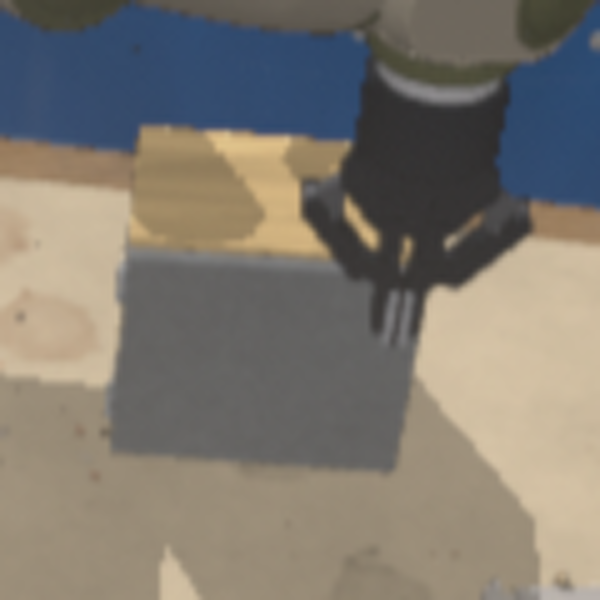

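```bash
python3 -m crank '0 0 -10 0 1;0 0 -30 0 1;0 0 -50 0 1;0 0 -70 0 1;0 0 -90 0 1;0 0 -105 0 1;0 0 -115 0 1;0 0 -115 0 1'; python3 - <<'E'
from h import *
where()
for c in("side","wrist"):
    im,d=read_camera(c); np.savez(f"{c}3.npz",im=im,d=d)
    cv2.imwrite(f"pics/{c}3.png",im if c=="wrist" else cv2.resize(im[140:260,350:470],(600,600),interpolation=cv2.INTER_CUBIC))
E
```

```text
t: 6.58
eef_pos: [0.4673, -0.2745, 0.1156]
tool_rot: [-0.515, 0.484, -0.484, 0.516]
ft_force: [0.0, -0.1, 0.4]
opening: 0.0
t 6.58 loc mm [-191.8  -67.1] z 115.6 xang_loc -90.01 F [ 0.05 -0.05  0.44] open 0.0 Ry [ 0.  0. -1.]
```

View pics/wrist3.png

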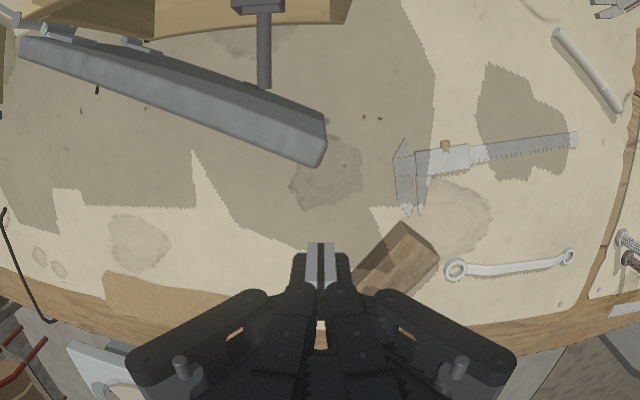

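View pics/side3.png

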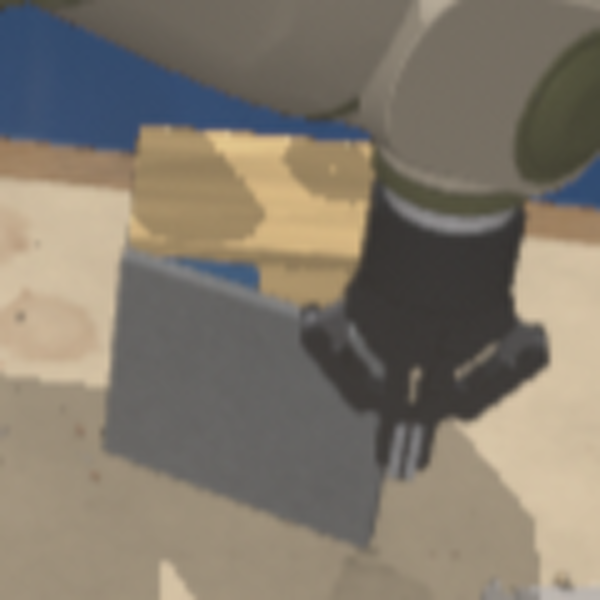

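```bash
cat >> h.py <<'E'
def door(c,d):
    P=cloud(c,d); P=P[(P[:,2]>.02)&(P[:,2]<.14)]
    L=(P[:,:2]-O)@np.array([[np.cos(PSI),-np.sin(PSI)],[np.sin(PSI),np.cos(PSI)]])
    H=np.array([-.058,.084]); best=(0,)
    Q=L-H; rr=np.hypot(*Q.T); Q=Q[(rr>.03)&(rr<.165)]
    for th in np.arange(0,1.75,.01):
        al=Q@np.array([-np.sin(th),-np.cos(th)]); n=Q@np.array([np.cos(th),-np.sin(th)])
        for side,off in(("front",-.012),("back",0)):
            m=((abs(n-off)<.004)&(al>.03)).sum()
            if m>best[0]: best=(int(m),round(th,2),side)
    return best
def push(th,rho,w,z):
    s,c=np.sin(th),np.cos(th)
    return shift(np.array([-.058,.084])+rho*np.array([-s,-c])+w*np.array([c,-s]),z,-np.degrees(th))
E
python3 - <<'E'
from h import *
im,d=read_camera("side"); print(door("side",d))
im,d=read_camera("scene"); print(door("scene",d))
where(); print(push(.4,.235,.028,.118),shift((-.192,-.142),.118,-23),shift((-.126,-.142),.118,-23))
E
```

```text
(1280, np.float64(0.4), 'front')
(96, np.float64(0.69), 'back')
t 6.78 loc mm [-190.1  -67.2] z 115.4 xang_loc -89.93 F [-0.04 -0.69 -1.34] open 0.0 Ry [ 0.001 -0.    -1.   ]
[76.2  -2.5  66.3  -1.17] [74.8   -2.6   -2.    -1.168] [74.8   -2.5   64.    -1.168]
```

```bash
python3 -m crank '8 -1 0 -0.06 1;20 -2 0 -0.15 1;35 -3 0 -0.25 1;50 -3 0 -0.36 1;62 -3 2 -0.47 1;70 -3 5 -0.58 1;76 -3 8 -0.69 1;80 -3 10 -0.79 1'; python3 - <<'E'
from h import *
where(); print(push(.4,.235,.028,.118))
E
```

```text
t: 7.45
eef_pos: [0.4842, -0.3543, 0.118]
tool_rot: [-0.663, 0.246, -0.246, 0.663]
ft_force: [-0.5, 0.6, 0.2]
opening: 0.002
t 7.45 loc mm [-180.  -147.8] z 118.0 xang_loc -44.36 F [-0.46  0.63  0.2 ] open 0.002 Ry [ 0.  0. -1.]
[37.2   -0.    42.5   -0.374]
```

```bash
python3 -m crank '5 0 5 -0.06 1;11 0 12 -0.14 1;18 0 20 -0.22 1;25 0 28 -0.3 1;31 0 35 -0.36 1;35 0 40 -0.37 1;37 0 42 -0.37 1;37 0 42 -0.37 1'; python3 - <<'E'
from h import *
where(); im,d=read_camera("side"); print(door("side",d)); print(push(.4,.235,.028,.118),push(.4,.135,.028,.118))
im,d=read_camera("wrist"); cv2.imwrite("pics/w4.png",im)
E
```

```text
t: 8.12
eef_pos: [0.5393, -0.3462, 0.118]
tool_rot: [-0.696, 0.122, -0.122, 0.696]
ft_force: [-0.4, -0.1, 0.4]
opening: 0.002
t 8.12 loc mm [-124.4 -143.2] z 118.0 xang_loc -23.54 F [-0.43 -0.07  0.43] open 0.002 Ry [-0.  0. -1.]
(1393, np.float64(0.39), 'front')
[ 1.1    0.1    0.4   -0.011] [-0.000e+00  1.000e-01  1.004e+02 -1.100e-02]
```

View pics/w4.png

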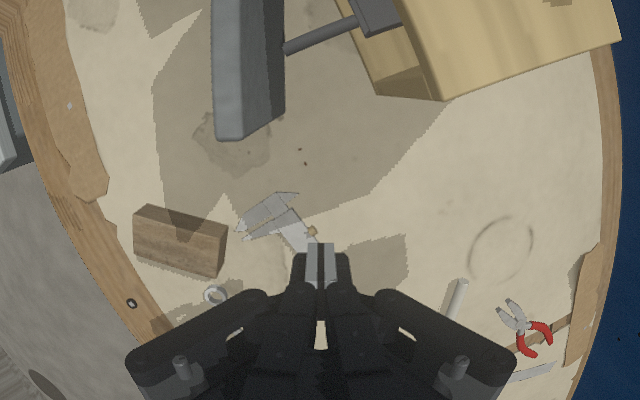

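```bash
python3 -m crank '0 0 8 0 1;0 0 22 0 1;0 0 38 0 1;0 0 55 0 1;0 0 70 0 1;0 0 82 0 1;0 0 90 0 1;0 0 94 0 1'; python3 - <<'E'
from h import *
where(); im,d=read_camera("side"); print(door("side",d)); print(push(.4,.14,.0145,.118))
im,d=read_camera("wrist"); cv2.imwrite("pics/w5.png",im)
for th in(.5,.6,.7,.8): print(th,push(th,.14,.0145,.118))
E
```

```text
t: 8.88
eef_pos: [0.5713, -0.2566, 0.1184]
tool_rot: [-0.697, 0.122, -0.122, 0.697]
ft_force: [0.2, -0.0, -0.5]
opening: -0.003
t 8.88 loc mm [-86.9 -55.8] z 118.4 xang_loc -23.42 F [ 0.17 -0.03 -0.52] open -0.003 Ry [ 0.  0. -1.]
(1404, np.float64(0.39), 'front')
[-1.33e+01  4.00e-01 -0.00e+00 -9.00e-03]
0.5 [-27.4     0.3     0.      0.091]
0.6 [-41.4     0.3     0.6     0.191]
0.7 [-55.4     0.3     2.5     0.291]
0.8 [-69.      0.3     5.8     0.391]
```

View pics/w5.png

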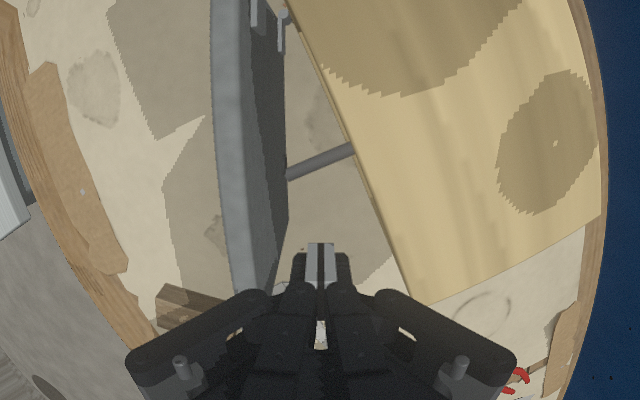

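```bash
python3 -m crank '-4 0 0 0 1;-8 0 0 0 1;-12 0 0 0 1;-16 0 0 0.01 1;-20 0 0 0.04 1;-24 0 0 0.07 1;-28 0 0 0.1 1;-32 0 0 0.13 1'; python3 - <<'E'
from h import *
where(); im,d=read_camera("side"); print(door("side",d))
for th in(.5,.6,.7,.8): print(th,push(th,.14,.0145,.118))
E
```

```text
t: 9.65
eef_pos: [0.5401, -0.2474, 0.1184]
tool_rot: [0.687, -0.168, 0.168, -0.687]
ft_force: [0.5, -0.5, 0.5]
opening: -0.002
t 9.65 loc mm [-117.5  -44.6] z 118.4 xang_loc -31.08 F [ 0.47 -0.45  0.54] open -0.002 Ry [ 0. -0. -1.]
(1368, np.float64(0.52), 'front')
0.5 [ 5.5    0.4    1.5   -0.044]
0.6 [-8.5    0.4    0.2    0.056]
0.7 [-22.6     0.4     0.2     0.156]
0.8 [-36.6     0.4     1.7     0.256]
```

Door follows (0.52). Continue the arc.

```bash
python3 -m crank '-4 0 0 0.03 1;-8 0 0 0.06 1;-13 0 0 0.09 1;-18 0 0 0.12 1;-22 0 0 0.15 1;-27 0 1 0.18 1;-32 0 1 0.22 1;-36 0 2 0.25 1'; python3 - <<'E'
from h import *
where(); im,d=read_camera("side"); print(door("side",d))
for th in(.8,.9,1.,1.1,1.2): print(th,push(th,.14,.0145,.118))
E
```

```text
t: 10.37
eef_pos: [0.5091, -0.2291, 0.1184]
tool_rot: [0.661, -0.252, 0.252, -0.661]
ft_force: [0.1, -1.0, 0.3]
opening: 0.001
t 10.37 loc mm [-147.2  -24.3] z 118.4 xang_loc -45.38 F [ 0.1  -0.99  0.29] open 0.001 Ry [ 0. -0. -1.]
(1198, np.float64(0.78), 'front')
0.8 [-0.5    0.4   -0.7    0.007]
0.9 [-14.5     0.4    -1.3     0.107]
1.0 [-28.6     0.4    -0.6     0.207]
1.1 [-42.5     0.4     1.6     0.307]
1.2 [-56.1     0.4     5.1     0.407]
```

```bash
python3 -m crank '-5 0 0 0.03 1;-10 0 -1 0.07 1;-15 0 -1 0.11 1;-20 0 -1 0.145 1;-25 0 -1 0.18 1;-30 0 0 0.215 1;-35 0 0 0.25 1;-40 0 1 0.29 1'; python3 - <<'E'
from h import *
where(); im,d=read_camera("side"); print(door("side",d))
for th in(1.1,1.2,1.3,1.4,1.5,1.57): print(th,push(th,.14,.0145,.118))
E
```

```text
t: 11.08
eef_pos: [0.4802, -0.2017, 0.1184]
tool_rot: [0.618, -0.344, 0.345, -0.617]
ft_force: [0.2, 0.0, -0.2]
opening: -0.001
t 11.08 loc mm [-174.4    4.7] z 118.4 xang_loc -61.94 F [ 0.2   0.05 -0.25] open -0.001 Ry [ 0. -0. -1.]
(838, np.float64(1.06), 'front')
1.1 [-2.5    0.4   -0.3    0.017]
1.2 [-16.6     0.4    -0.8     0.117]
1.3 [-30.6     0.4     0.1     0.217]
1.4 [-44.5     0.4     2.4     0.317]
1.5 [-58.1     0.4     6.      0.417]
1.57 [-67.3     0.4     9.4     0.487]
```

```bash
python3 -m crank '-5 0 0 0.03 1;-10 0 -1 0.07 1;-15 0 -1 0.11 1;-20 0 -1 0.145 1;-25 0 0 0.18 1;-30 0 0 0.215 1;-35 0 1 0.25 1;-38 0 1 0.27 1'; python3 - <<'E'
from h import *
where(); im,d=read_camera("side"); print(door("side",d)); im,d=read_camera("scene"); print(door("scene",d))
for th in(1.4,1.5,1.57): print(th,push(th,.14,.0145,.118))
E
```

```text
t: 11.8
eef_pos: [0.4612, -0.1686, 0.1184]
tool_rot: [-0.566, 0.424, -0.424, 0.566]
ft_force: [0.7, 0.0, -0.2]
opening: -0.001
t 11.8 loc mm [-191.2   39. ] z 118.4 xang_loc -77.36 F [ 0.72  0.04 -0.23] open -0.001 Ry [ 0. -0. -1.]
(361, np.float64(1.32), 'front')
(57, np.float64(1.74), 'back')
1.4 [-7.3    0.4   -0.7    0.051]
1.5 [-21.4     0.4    -0.7     0.151]
1.57 [-31.2     0.4     0.1     0.221]
```

```bash
python3 -m crank '-5 0 0 0.035 1;-10 0 -1 0.07 1;-15 0 -1 0.105 1;-20 0 -1 0.14 1;-25 0 -1 0.175 1;-29 0 0 0.205 1;-32 0 0 0.225 1;-34 0 0 0.24 1'; python3 - <<'E'
from h import *
where(); im,d=read_camera("side"); print(door("side",d)); cv2.imwrite("pics/s6.png",cv2.resize(im[140:260,350:470],(600,600),interpolation=cv2.INTER_CUBIC))
im,d=read_camera("wrist"); cv2.imwrite("pics/w6.png",im)
for th in(1.5,1.57,1.6): print(th,push(th,.14,.0145,.118))
E
```

```text
t: 12.57
eef_pos: [0.4518, -0.1361, 0.1183]
tool_rot: [-0.511, 0.489, -0.489, 0.511]
ft_force: [0.7, -0.6, -0.1]
opening: 0.002
t 12.57 loc mm [-198.6   72. ] z 118.3 xang_loc -91.1 F [ 0.67 -0.59 -0.1 ] open 0.002 Ry [ 0. -0. -1.]
(32, np.float64(1.58), 'back')
1.5 [12.4    0.3    2.2   -0.089]
1.57 [ 2.7    0.3    0.7   -0.019]
1.6 [-1.5    0.3    0.2    0.011]
```

View pics/s6.png

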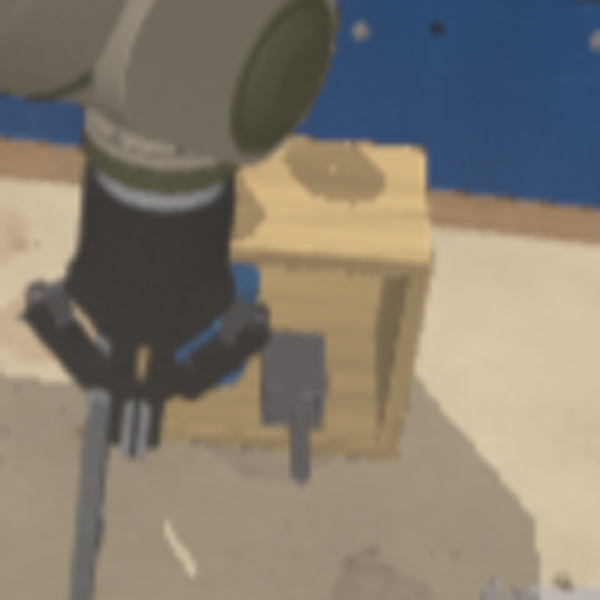

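View pics/w6.png

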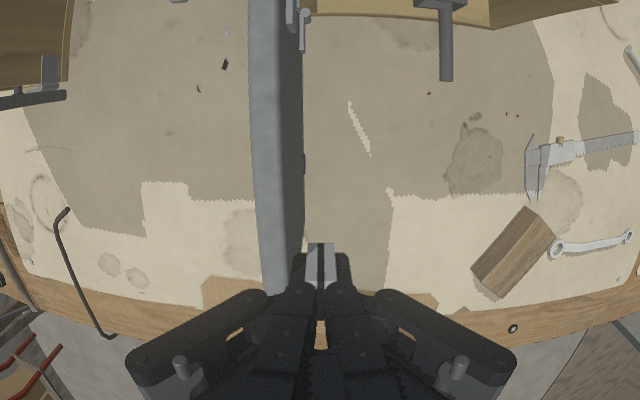

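```bash
python3 -m crank '3 0 0 0 1;8 0 0 0 1;16 0 0 0 1;26 0 -2 0 1;36 -10 -6 0 1;44 -30 -12 0 1;50 -55 -20 0 1;50 -85 -30 0 1' && python3 -m crank '0 -30 -20 0 1;10 -55 -40 0 1;20 -75 -60 0 1;40 -85 -75 0 1;60 -90 -80 0 1;80 -90 -80 0 1;90 -90 -80 0 1;90 -90 -80 0 1'; python3 - <<'E'
from h import *
where()
for c in("side","scene","wrist"):
    im,d=read_camera(c); np.savez(f"{c}7.npz",im=im,d=d)
    if c!="wrist": print(c,door(c,d))
    if c!="wrist":
      for n in("steel_bolt","wooden_block","pipe_end","narrow_cupboard"):
        for q in cut_out(c,n)[:2]:
            P=cloud(c,d,q["pixels"]); print(c,n,round(q["score"],2),np.round(np.percentile(P,[2,50,98],axis=0),3).tolist())
    cv2.imwrite(f"pics/{c}7.png",im if c=="wrist" else cv2.resize(im[90:340,150:550],(800,500),interpolation=cv2.INTER_CUBIC))
E
```

```text
t: 13.33
eef_pos: [0.423, -0.1889, 0.2042]
tool_rot: [0.511, -0.49, 0.489, -0.51]
ft_force: [0.8, -0.3, 0.6]
opening: 0.001
t: 14.0
eef_pos: [0.3474, -0.2825, 0.2933]
tool_rot: [0.51, -0.49, 0.489, -0.51]
ft_force: [0.4, 0.6, -0.6]
opening: 0.0
t 14.0 loc mm [-312.   -67.5] z 293.3 xang_loc -91.23 F [ 0.4   0.57 -0.58] open 0.0 Ry [-0.  0. -1.]
side (35, np.float64(1.59), 'back')
side steel_bolt 0.63 [[0.619, -0.019, 0.008], [0.627, -0.008, 0.043], [0.638, 0.003, 0.086]]
side pipe_end 0.59 [[0.381, 0.345, 0.006], [0.392, 0.363, 0.042], [0.423, 0.384, 0.062]]
side narrow_cupboard 0.72 [[0.54, 0.124, 0.014], [0.567, 0.153, 0.121], [0.677, 0.208, 0.156]]
scene (355, np.float64(1.6), 'front')
scene steel_bolt 0.52 [[0.619, -0.025, -0.001], [0.627, -0.001, 0.028], [0.656, 0.008, 0.082]]
scene wooden_block 0.61 [[0.35, -0.371, 0.002], [0.388, -0.33, 0.029], [0.435, -0.301, 0.037]]
scene pipe_end 0.89 [[0.381, 0.351, -0.002], [0.397, 0.371, 0.034], [0.422, 0.391, 0.06]]
scene pipe_end 0.41 [[0.494, -0.114, 0.01], [0.539, -0.105, 0.09], [0.587, -0.1, 0.151]]
scene narrow_cupboard 0.94 [[0.541, 0.134, 0.013], [0.579, 0.195, 0.136], [0.678, 0.231, 0.153]]
```

View pics/wrist7.png

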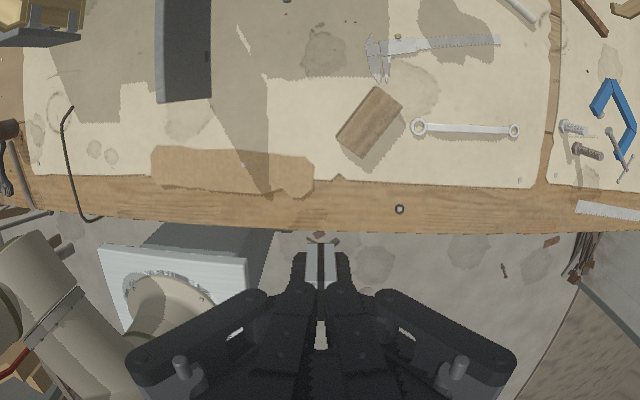

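View pics/side7.png

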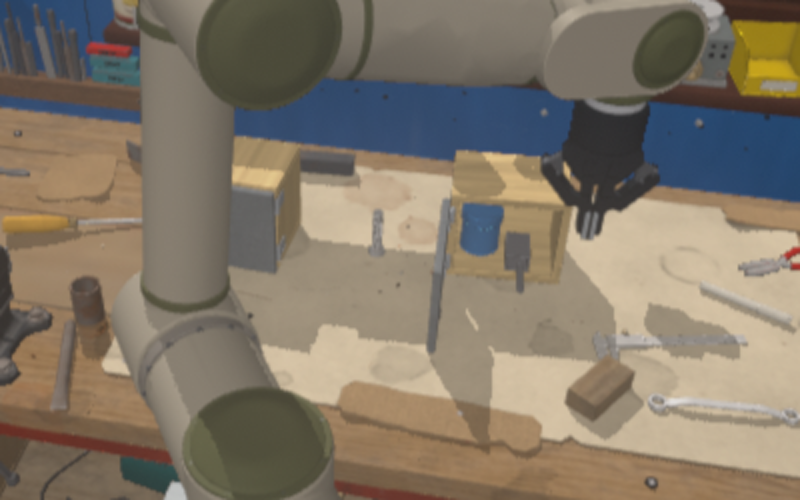

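View pics/scene7.png

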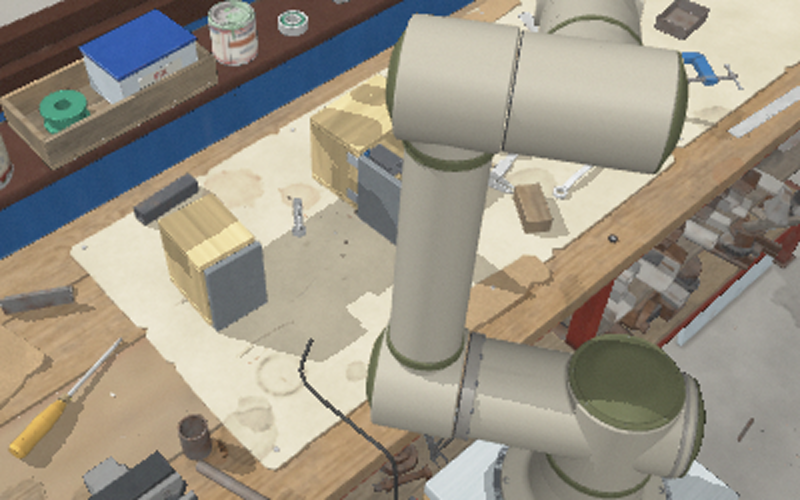

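```bash
python3 - <<'E'
from h import *
where(); im,d=read_camera("scene"); print(door("scene",d)); print(r.job_done())
E
```

```text
t 14.55 loc mm [-311.2  -65.6] z 293.3 xang_loc -91.08 F [ 0.93  0.44 -0.85] open 0.002 Ry [ 0. -0. -1.]
(369, np.float64(1.6), 'front')
the job is handed in; nothing more can be done
None
```

I opened the wide cupboard, the one on the right, and handed the job in at about 14.6 s of the 54 s allowed.

- **Press:** I pushed the door in near its free edge with the shut fingertips. The force readings stayed around 2 to 3 N, close to the sensor noise, so the moment of contact was not sharp.
- **Release:** After I drew the hand back, the spring set the door ajar by itself at about 0.40 rad.
- **Opening:** I went in behind the free edge and pushed the door round with the outside of the closed fingers. I then backed off to the right and raised the hand clear.

**Last checks:**
- **Door angle:** The side camera gave 1.59 rad and the scene camera 1.60 rad, against 1.57 for square. The side camera's figure rests on few points because it saw the door nearly edge-on.
- **Scene camera:** Two of its earlier door readings, taken with the arm in the way, disagreed (0.69 while ajar, 1.74 during the push), and I did not use them.
- **Other objects:** The narrow cupboard's door was still shut. The bolt, block and pipe end were where they started, to within a few millimetres of measuring noise; the side camera's network missed the block, but it stood unmoved in that picture.
- **Robot:** The hand was touching nothing, about 0.29 m above the bench.

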